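# Put the solder away and stack the bench trays

## Task

Put the solder spool inside the lower tray, then pick up the upper tray by its handle bar and stack it on the lower tray so that all four corner lugs drop fully into the sockets and it sits level, and let go. The frame with the sockets sits a few millimetres off, so feel for the sockets with light contact; never press or knock the upper tray onto the lower one hard (stay under about 40 N), and leave the mug, the bottle and the glasses alone.

Things in the scene. Friction and masses are not known exactly. Their poses are not given: they have to be found in the camera images.
- lower_tray: Grey open tray fixed to the bench, 190 (its x) x 140 (its y) x 52 mm, walls and floor 5 mm, inside 180 x 130 mm. Origin: centre of its underside, on the bench; z up. A grey stacking frame 12 mm thick with four sockets sits on its rim (see frame_level), open in the middle: 170 x 120 mm, less at the corner pads, which are 38 x 38 mm. Pressing on it is nearly rigid.
- frame_level (a point): Point on the lower tray's own axis at the height of the frame's top, 64 mm above its origin; axes as the tray's. Square sockets, 15 mm wide, sharp-edged, 12 mm deep, at x = +-82, y = +-57 mm from the FRAME's centre. That centre lies up to 7 mm along the tray's x and up to 7 mm along its y from this point: unmeasured, different each time. Frame parallel to the tray, held stiffly.
- upper_tray: Grey loose carrying tray, 190 (its x) x 140 (its y) x 105 mm, 0.3 to 0.6 kg. Origin: its centre, level with its lug tips; z up. Four round lugs, 12 mm across and 10 mm long, stand down at x = +-82, y = +-57 mm. Side walls end 48 mm above the origin. Either way round fits. Its origin is 64 mm above the lower tray's with lugs standing on the frame, 54 mm when fully stacked.
- tray_grip (a point): Middle of the upper tray's straight handle bar, 93 mm above the tray's origin; axes as the tray's. The bar is 100 mm long (along x), 20 mm thick (along y), 24 mm high, on a 4 mm partition that runs along the tray's x.
- solder_spool: Solder spool standing on end, white winding between two blue flanges, 52 mm across, 48 mm high, 0.2 kg, loose. Origin: centre of its underside; z up along its axis.
- tea_mug: Green and white mug with a handle, 78 x 116 x 101 mm, a bystander. Origin: centre of its underside.
- flux_bottle: Slim bottle with a green cap, 42 mm across, 126 mm high, a bystander. Origin: centre of its underside.
- eye_guard: Brown-framed glasses, 141 x 142 x 42 mm, a bystander. Origin: centre of the underside.
Things that resemble listed ones, but are neither listed nor needed, are in the scene too. There is more than one size of the solder_spool; the job needs the larger.

How it is judged:
On the way:
1. the solder spool rests inside the lower tray, let go, before the upper tray is stacked (x of solder_spool in the frame of lower_tray between -0.085 and 0.085 m and y of solder_spool in the frame of lower_tray between -0.06 and 0.06 m and z of solder_spool in the frame of lower_tray below 0.04 m and contact force between solder_spool and the fingers below 0.1 N and linear speed of solder_spool below 0.03 m/s), for 0.2 s.
At the end, for the whole second after the job is handed in: The spool lies inside the lower tray; the upper tray stands on the lower one, all four lugs fully in their sockets (its origin 52 to 55.5 mm above the lower tray's, within 10.5 mm of it along each of its axes, parallel within 0.05 rad either way round, level within 0.02 rad), at rest and released (x of solder_spool in the frame of lower_tray between -0.085 and 0.085 m and y of solder_spool in the frame of lower_tray between -0.06 and 0.06 m and z of solder_spool in the frame of lower_tray below 0.04 m and z of upper_tray in the frame of lower_tray between 0.052 and 0.0555 m and x of upper_tray in the frame of lower_tray between -0.0105 and 0.0105 m and y of upper_tray in the frame of lower_tray between -0.0105 and 0.0105 m and angle between the x axis of upper_tray and the x axis of lower_tray, either way round below 0.05 rad and angle between upper_tray's own z axis and vertical below 0.02 rad and linear speed of upper_tray below 0.02 m/s); the robot touches nothing.
It fails at once if the upper tray is pressed or knocked on the lower tray with more than 40 N (contact force between upper_tray and lower_tray above 40 N).
It fails at once if the mug is moved more than 30 mm (distance of tea_mug from where it was at the start of the episode above 0.03 m).
It fails at once if the bottle is moved more than 30 mm (distance of flux_bottle from where it was at the start of the episode above 0.03 m).
It fails at once if the glasses are moved more than 30 mm (distance of eye_guard from where it was at the start of the episode above 0.03 m).
It also fails if it takes over 67 s, if anything falls off the work surface, if the arm or the gripper's body presses on something with over 40 N, if the wrist force passes 120 N, or if a joint passes its speed limit or range.

## Robot

A 6-joint arm with a two-finger parallel gripper is mounted at the origin on a cart in front of the work surface, level with it; the furniture and walls round the work are solid. World frame = base frame: x ahead of the robot, y to its left, z up, the work surface at z = 0. Lengths are in m, angles in rad, forces in N, time in s.
With the tool pointing down it reaches from about 0.425 to 0.95 m from the base axis. Payload 3.5 kg.
Tool frame: the origin (TCP) lies between the finger pads; the fingertips stand 22 mm ahead of it and the grasp point (between the pads) lies 3 mm ahead of it (ctrl.nose_length is the z of the fingertips in the tool frame, in m); z points along the fingers, y is the line along which they close (so a half turn about z gives the same grasp; the last joint's range is limited). The gripper opens to 85 mm and grips with 20 to 120 N. Pads are 22 mm wide; open, the fingers measure 114 mm over their backs; the gripper's body (76 mm by 85 mm) begins 54 mm behind the grasp point. The pads swing forward as they close: fully open they stand 13 mm farther back than shut.
Start: joints at [1.044, 0.286, 1.577, -0, 1.279, -0.15], TCP at [0.248, 0.628, 0.253] pointing down, gripper open.
Joint ranges: [-2.77, 2.77], [-0.9, 2.22], [0.21, 2.48], [-1.53, 4.67], [0.24, 2.81], [-2.84, 2.84]. Speed limits (rad/s): [2.79, 2.79, 3.14, 3.14, 3.14, 3.14].

## Interface

Orientations are given as a unit quaternion [x, y, z, w].
In Python, from plant import ctrl gives the robot as it stands. The module is installed in compiled form; this text tells all that it offers.
- The arm moves only by the tool send_rows, never from a script. Its argument "rows" is text: rows parted by semicolons, each of 7 numbers parted by spaces: the turn, a rotation vector about the tool's x, y, z in a scale on which 1.0 is 360 degrees, then the shift along the tool's x, y, z in normalised numbers (1 is 500 mm), then the opening, from -1 (shut) to 1 (fully open). A call has 1 to 8 rows; each row is the pose to reach, as a shift and turn from the pose commanded when the call began, along the tool's axes at that moment; what a row does not reach only later rows make up. A row lasts 1/8 s, in which the tool goes at most 62.5 mm and 10.7 degrees, less where a joint would pass 70% of its speed; a pose out of reach is approached as far as the arm can. No shift or turn number may pass 1 either way. A call with a gripper value outside its range is refused whole. The fingers move at their own pace and stop on an object; "grip_force" is the grip in N (left out, the last holds). Time passes only in rows, so rows that repeat a pose let the fingers close. It gives the time, the measured TCP pose, the force, the opening and the grip force at its end, in the units of the state.
- ctrl.get_state(): the state, without advancing time (a new reading comes with each control period).
- ctrl.read_camera(name): name is "side" or "top" or "wrist"; returns a dict with "color" (400x640x3 uint8, red, green, blue), "fx", "fy", "cx", "cy" (pixels), "extrinsics" (4x4, takes a point from world to camera coordinates). Camera axes: x right, y down, z forward; pixel columns grow to the right and rows downward; lengths in m; the calibration is good to about 2 mm. A picture is of the moment at which its call begins. There is no depth.
- ctrl.sign_off(): hands the job in; it is judged then, once.
Trained networks look in a picture, given as the dict that the camera call returned (one of the last four; its "shot" number tells which), for a name from the list of things; names that differ only in an ending like _2 or _b are one class to them, and where a whole thing is asked for, a point or a joint stands for the part that bears it (a point fixed in the world has none). Each returns a list of dicts, best first, with "p" (0 to 1); they miss things now and then, are a little off and sometimes report something else, mostly with a low value. They report only what shows in the picture. A call takes as long as a camera call. They do not tell look-alikes from the thing itself.
- ctrl.look_for(picture, target): "position" ([x, y, z] in m, in the coordinates of the camera as it stood for that picture, good to about 4 mm: the middle of the surface that is visible of it).
The state is a dict: "time": time; "qpos": joint angles; "dq": joint speeds; "joint_efforts": joint torques, N m; "eef_pos": TCP position; "tcp_rot": TCP orientation; "contact_force": force on the tool from outside, world axes, zero at the start; "wrist_torque": the same for the moment, N m; "opening": opening from 0.0 (shut) to 1.0 (fully open); "finger_force": force on a finger pad.
Only numpy, scipy, OpenCV 4.12 (cv2) and the standard library are available. Lean on these libraries where they do the work, as an engineer would, in place of code of your own. Each camera call takes 0.05 s, during which the arm holds its last target. There are 200 camera calls.

## Working session

There is one attempt and no reset: what is moved stays moved. The work goes in short steps, Python scripts to look and compute and a tool call to move; the robot and the scene stay as the last step left them, time stands still between calls to the robot, and variables do not carry over. Pictures are saved under pics/ and viewed, at most 10 in all, crops included, and the job is handed in when it is done.

Besides the shell and the picture viewer there is one more tool, called after "Call:" by a JSON object that holds its "api" and its "payload". send_rows: Moves the arm, as the interface text tells. Its arguments: {"type":"object","properties":{"rows":{"type":"string"},"grip_force":{"type":"number"}},"required":["rows"]}

```bash
mkdir -p pics; cat > h.py <<'E'
import numpy as np, cv2
from plant import ctrl
from scipy.spatial.transform import Rotation as R
def shot(n,f=None):
    p=ctrl.read_camera(n)
    if f: cv2.imwrite('pics/'+f,p['color'][:,:,::-1])
    return p
def w(p,c):
    E=np.array(p['extrinsics']); return E[:3,:3].T@(np.array(c)-E[:3,3])
def px(p,W):
    E=np.array(p['extrinsics']); c=E[:3,:3]@np.array(W)+E[:3,3]
    return np.array([p['fx']*c[0]/c[2]+p['cx'],p['fy']*c[1]/c[2]+p['cy']])
def ray(p,u,v,z):
    E=np.array(p['extrinsics']); d=E[:3,:3].T@np.array([(u-p['cx'])/p['fx'],(v-p['cy'])/p['fy'],1]); o=-E[:3,:3].T@E[:3,3]
    return o+d*(z-o[2])/d[2]
def st():
    s=ctrl.get_state(); return s
E
python3 - <<'E'
from h import *
np.set_printoptions(precision=3,suppress=True)
a=shot('top','t0.png'); b=shot('side','s0.png')
for n in ['lower_tray','upper_tray','solder_spool','tray_grip','tea_mug','flux_bottle','eye_guard']:
    for k,p in (('top',a),('side',b)):
        for d in ctrl.look_for(p,n)[:4]:
            W=w(p,d['position']); print(n,k,round(d['p'],2),W,px(p,W).round())
s=st();print(s['time'],s['eef_pos'],s['tcp_rot'],s['contact_force'],R.from_quat(s['tcp_rot']).as_matrix())
E
```

```text
lower_tray top 0.96 [0.534 0.171 0.006] [320. 215.]
lower_tray side 0.74 [0.529 0.234 0.04 ] [317. 234.]
lower_tray side 0.19 [0.762 0.234 0.075] [228. 221.]
upper_tray top 0.86 [ 0.54  -0.089  0.015] [414. 205.]
upper_tray side 0.78 [ 0.534 -0.088  0.048] [316. 187.]
solder_spool top 0.76 [0.591 0.322 0.034] [263. 196.]
solder_spool top 0.57 [0.524 0.396 0.045] [236. 221.]
solder_spool side 0.71 [0.524 0.412 0.031] [318. 272.]
solder_spool side 0.53 [0.592 0.335 0.026] [291. 257.]
tray_grip top 0.89 [ 0.536 -0.086  0.011] [413. 207.]
tray_grip side 0.9 [ 0.54  -0.087  0.046] [315. 188.]
tea_mug top 0.73 [0.779 0.083 0.058] [345. 122.]
tea_mug side 0.56 [0.749 0.105 0.076] [241. 202.]
flux_bottle top 0.95 [0.75  0.219 0.11 ] [295. 128.]
flux_bottle side 0.87 [0.764 0.236 0.073] [227. 223.]
eye_guard side 0.57 [0.273 0.263 0.03 ] [415. 243.]
0.8 [0.248 0.628 0.253] [0.187 0.982 0.    0.   ] [-0.605 -0.021 -0.411] [[-0.93   0.368  0.   ]
 [ 0.368  0.93   0.   ]
 [-0.     0.    -1.   ]]
```

```bash
sleep 0
```

```text
(no output)
```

View pics/t0.png

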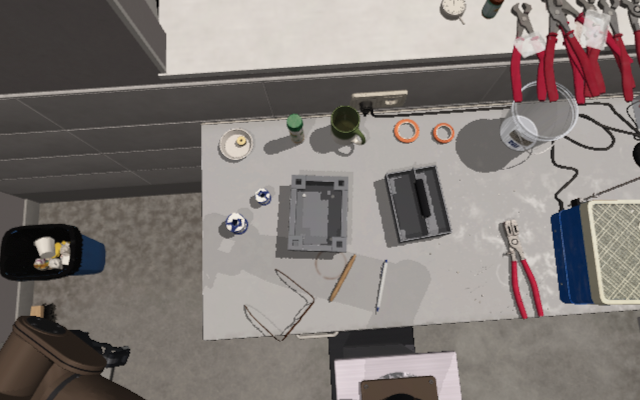

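View pics/s0.png

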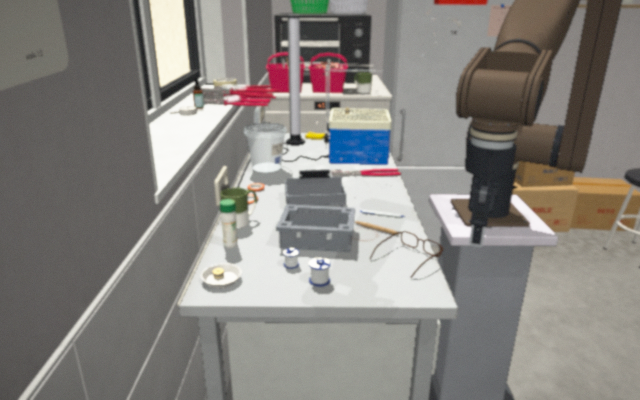

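The top view shows the lower tray at (320,215), the upper tray at (418,204), and two candidate spools at (236,224) and (263,197). The side view shows the same two at (319,271) and (290,257). The first looks larger, and I'll confirm it in one crop.

```bash
python3 - <<'E'
from h import *
t=cv2.imread('pics/t0.png')[170:270,215:355]; s=cv2.imread('pics/s0.png')[235:295,265:345]
t=cv2.resize(t,None,fx=4,fy=4,interpolation=2); s=cv2.resize(s,(400,300),interpolation=2)
o=np.zeros((400,790,3),np.uint8); o[:,:390]=t[:,:390]; o[:300,390:]=s; cv2.imwrite('pics/c0.png',o)
E
```

```text
(no output)
```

View pics/c0.png

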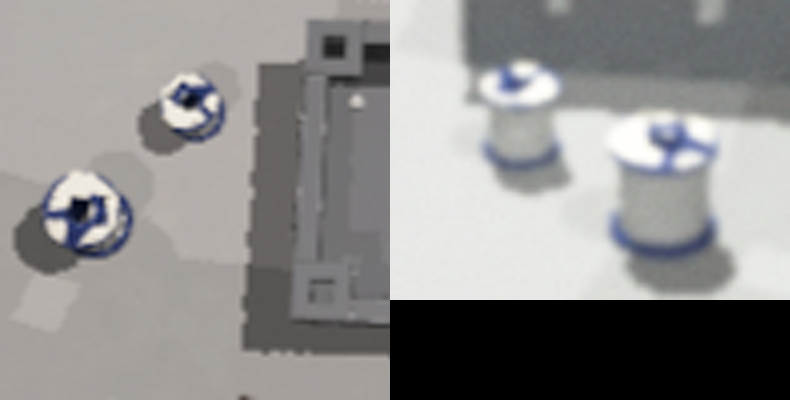

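The larger spool is the left one at crop (84,212), top-view pixel (236,223). Its diameter is about 1.35 times that of the one at (263,197), so it is the one the job needs.

```bash
python3 - <<'E'
from h import *
np.set_printoptions(precision=4,suppress=True)
a=shot('top'); b=shot('side')
print('spool',ray(a,236,222.5,.048),ray(a,263,195.5,.04)) 
print('side',ray(b,265+(664-390)/5,235+145/5,.048))
t=a['color'].astype(float).mean(2)
S=[ray(a,298.7,181.8,.064),ray(a,295.5,242.5,.064)]
print('sock',S, S[0]-S[1])
print(px(a,[0,0,0]), 'cam',-np.array(a['extrinsics'])[:3,:3].T@np.array(a['extrinsics'])[:3,3])
g=cv2.imread('pics/t0.png')
o=np.zeros((560,790,3),np.uint8)
c=cv2.resize(g[160:262,280:460],None,fx=4.38,fy=4.38,interpolation=2); cv2.imwrite('pics/c1.png',c); print(c.shape)
s=st();T=R.from_quat(s['tcp_rot']).as_matrix();p=np.array(s['eef_pos'])
P=(ray(a,236,222.5,.048)+ray(b,265+(664-390)/5,264,.048))/2; P[2]=.10
print(P,'shift mm',T.T@(P-p)*1e3)
E
```

```text
spool [0.5203 0.3938 0.048 ] [0.591  0.3205 0.04  ]
side [0.5203 0.404  0.048 ]
sock [array([0.6159, 0.2203, 0.064 ]), array([0.4538, 0.2377, 0.064 ])] [ 0.1621 -0.0173  0.    ]
[401.0386 417.303 ] cam [0.3103 0.1581 1.1537]
(447, 788, 3)
[0.5203 0.3989 0.1   ] shift mm [-337.1118 -112.6586  153.3267]
```

View pics/c1.png

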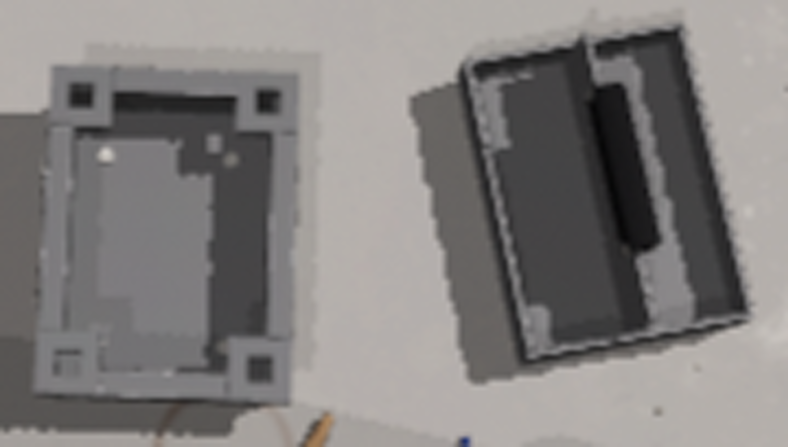

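Units first: shifts go in shares of 500 mm and turns go in shares of 360 degrees. So -338 mm is -0.676, -170 mm is -0.34, -18 degrees is -0.05.

Call:
{"api": "send_rows", "payload": {"rows": "0 0 -0.025 -0.34 -0.114 0.08 1;0 0 -0.05 -0.676 -0.228 0.166 1;0 0 -0.05 -0.676 -0.228 0.166 1;0 0 -0.05 -0.676 -0.228 0.166 1;0 0 -0.05 -0.676 -0.228 0.166 1;0 0 -0.05 -0.676 -0.228 0.166 1;0 0 -0.05 -0.676 -0.228 0.166 1;0 0 -0.05 -0.676 -0.228 0.166 1"}}

```text
time: 1.9
eef_pos: [0.5206, 0.3974, 0.1704]
tcp_rot: [0.032, 1.0, 0.0, -0.0]
contact_force: [-0.6, -0.2, 0.4]
opening: 1.0
finger_force: 0.0
```

```bash
python3 - <<'E'
from h import *
np.set_printoptions(precision=4,suppress=True)
a=shot('wrist','w1.png')
for n in ['solder_spool','lower_tray']:
  for d in ctrl.look_for(a,n): W=w(a,d['position']); print(n,d['p'],W,px(a,W))
s=st();print(s['time'],s['eef_pos'],R.from_quat(s['tcp_rot']).as_matrix(),s['contact_force'],s['qpos'])
print(px(a,[.5203,.397,.048]))
E
```

```text
solder_spool 0.87 [0.5165 0.3959 0.048 ] [314.078  189.7957]
solder_spool 0.78 [0.5841 0.3273 0.0394] [244.8666 261.1346]
2.05 [0.5198 0.3985 0.1709] [[-0.9982  0.0607  0.0006]
 [ 0.0607  0.9982  0.0005]
 [-0.0006  0.0005 -1.    ]] [0.8273 0.3983 0.4845] [ 0.4993  0.3169  1.6949  0.0002  1.129  -1.0108]
[315.7387 194.1274]
```

View pics/w1.png

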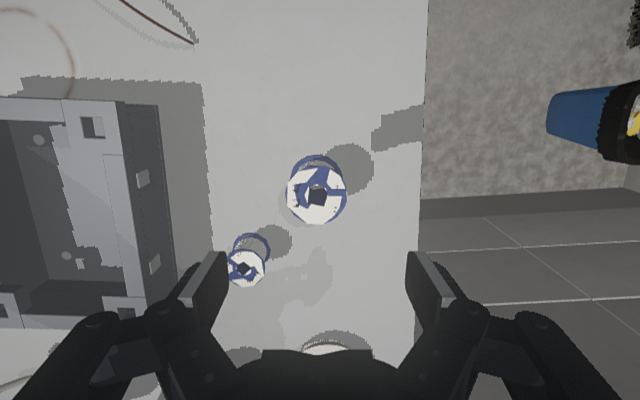

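The wrist view shows the large spool's top centre at (317,195), which agrees with (0.520, 0.396). Next I'll descend and grip it.

In the tool's units: 139 mm is 0.278, 130 mm is 0.26.

Call:
{"api": "send_rows", "payload": {"rows": "0 0 0 0 -0.004 0.1 1;0 0 0 0 -0.004 0.19 1;0 0 0 0 -0.004 0.26 1;0 0 0 0 -0.004 0.278 1;0 0 0 0 -0.004 0.278 1;0 0 0 0 -0.004 0.278 -1;0 0 0 0 -0.004 0.278 -1;0 0 0 0 -0.004 0.278 -1", "grip_force": 40}}

```text
time: 3.05
eef_pos: [0.5219, 0.3961, 0.0337]
tcp_rot: [0.031, 1.0, 0.001, 0.002]
contact_force: [-0.9, 0.9, 4.9]
opening: 0.59
finger_force: 42.6
```

In the tool's units: -135 mm is -0.27, -125 mm is -0.25.

Call:
{"api": "send_rows", "payload": {"rows": "0 0 0 0 0 0 -1;0 0 0 0 0 0 -1;0 0 0 0 0 0 -1;0 0 0 0 0 -0.08 -1;0 0 0 0 0 -0.18 -1;0 0 0 0 0 -0.25 -1;0 0 0 0 0 -0.27 -1;0 0 0 0 0 -0.27 -1"}}

```text
time: 4.05
eef_pos: [0.5202, 0.395, 0.1657]
tcp_rot: [0.031, 1.0, -0.0, -0.0]
contact_force: [0.6, -0.2, -2.5]
opening: 0.592
finger_force: 42.6
```

```bash
python3 - <<'E'
from h import *
np.set_printoptions(precision=4,suppress=True)
a=shot('top','t1.png')
G=[(81,95),(267,101),(67,361),(260,368)]
Q=[ray(a,280+u/4.38-.4,160+v/4.38-.4,.064) for u,v in G]; print(np.array(Q),np.mean(Q,0))
# wrist w1 sockets
s=st();print(s['time'],s['eef_pos'],s['opening'],s['finger_force'],s['contact_force'])
E
```

```text
[[0.6174 0.2219 0.064 ]
 [0.6056 0.109  0.064 ]
 [0.4552 0.2392 0.064 ]
 [0.443  0.1255 0.064 ]] [0.5303 0.1739 0.064 ]
4.1 [0.5196 0.3947 0.1643] 0.5968798905334907 42.617294089959614 [-0.5222 -0.126  -2.39  ]
```

In the tool's units: -220 mm is -0.44, -170 mm is -0.34, 2.6 degrees is 0.0072.

Call:
{"api": "send_rows", "payload": {"rows": "0 0 0.0072 -0.012 -0.1 0 -1;0 0 0.0072 -0.024 -0.22 0 -1;0 0 0.0072 -0.036 -0.34 0 -1;0 0 0.0072 -0.048 -0.44 0 -1;0 0 0.0072 -0.048 -0.44 0 -1;0 0 0.0072 -0.048 -0.44 0 -1;0 0 0.0072 -0.048 -0.44 0.06 -1;0 0 0.0072 -0.048 -0.44 0.1 -1"}}

```text
time: 5.1
eef_pos: [0.5296, 0.1756, 0.1143]
tcp_rot: [0.053, 0.999, -0.0, -0.001]
contact_force: [-0.0, -0.1, -1.1]
opening: 0.598
finger_force: 43.0
```

```bash
python3 - <<'E'
from h import *
s=st();print(s['time'],s['eef_pos'],R.from_quat(s['tcp_rot']).as_matrix(),s['contact_force'])
E
```

```text
5.1 [0.52961314 0.17563209 0.1143116 ] [[-9.94394981e-01  1.05699680e-01 -2.48972562e-03]
 [ 1.05700009e-01  9.94398063e-01 -5.64863279e-07]
 [ 2.47571862e-03 -2.63725717e-04 -9.99996901e-01]] [-0.01972455 -0.10974217 -1.09222361]
```

In the tool's units: 72 mm is 0.144, 71 mm is 0.142.

Call:
{"api": "send_rows", "payload": {"rows": "0 0 0 0 0 0.05 -1;0 0 0 0 0 0.1 -1;0 0 0 0 0 0.13 -1;0 0 0 0 0 0.142 -1;0 0 0 0 0 0.144 -1;0 0 0 0 0 0.144 -1"}}

```text
time: 5.85
eef_pos: [0.5315, 0.1744, 0.0452]
tcp_rot: [0.054, 0.999, 0.0, 0.001]
contact_force: [0.3, 0.2, -1.5]
opening: 0.597
finger_force: 43.0
```

In the tool's units: -170 mm is -0.34, -150 mm is -0.3.

Call:
{"api": "send_rows", "payload": {"rows": "0 0 0 0 0 0 0.5;0 0 0 0 0 0 0.5;0 0 0 0 0 0 0.5;0 0 0 0 0 -0.08 0.5;0 0 0 0 0 -0.18 0.5;0 0 0 0 0 -0.3 1;0 0 0 0 0 -0.34 1;0 0 0 0 0 -0.34 1"}}

```text
time: 6.85
eef_pos: [0.5315, 0.1743, 0.216]
tcp_rot: [0.054, 0.999, 0.0, 0.002]
contact_force: [0.1, 1.2, -0.5]
opening: 0.997
finger_force: 0.0
```

```bash
python3 - <<'E'
from h import *
np.set_printoptions(precision=4,suppress=True)
a=shot('wrist','w2.png');t=shot('top')
for k,n in ((a,'solder_spool'),(t,'solder_spool'),(a,'upper_tray'),(a,'tray_grip'),(a,'lower_tray')):
  for d in ctrl.look_for(k,n): W=w(k,d['position']); print(n,round(d['p'],2),W,px(k,W))
s=st();print(s['time'],s['eef_pos'],s['contact_force'])
for d in Q if 'Q' in globals() else [(.6174,.2219,.064),(.6056,.109,.064),(.4552,.2392,.064),(.443,.1255,.064)]: print(px(a,d))
E
```

```text
solder_spool 0.91 [0.5253 0.1736 0.0515] [314.7172 173.7421]
solder_spool 0.59 [0.5876 0.3189 0.0381] [460.0234 213.5311]
solder_spool 0.25 [ 0.5417 -0.0868  0.0401] [ 65.7768 212.5422]
solder_spool 0.68 [0.5874 0.3219 0.0331] [262.909  197.4325]
tray_grip 0.77 [ 0.5435 -0.0872  0.0399] [ 66.1341 214.1428]
lower_tray 0.93 [0.516  0.1694 0.0294] [309.6787 159.7394]
7.2 [0.5299 0.1741 0.2123] [-0.6155  0.3002  0.3503]
[372.6211 260.4043]
[259.3498 260.8054]
[383.5273  88.4967]
[246.6005  88.6299]
```

View pics/w2.png

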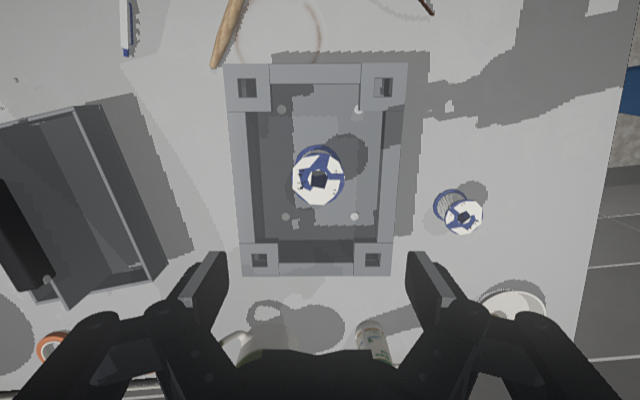

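The spool stands in the lower tray at (318,180). The frame's sockets appear at (260,260), (372,260), (247,88) and (384,88), within 1 px of the predictions. So the frame centre is about (0.530, 0.174), yaw about -6°.

```bash
python3 - <<'E'
from h import *
np.set_printoptions(precision=4,suppress=True)
t=shot('top');f=lambda u,v:(280+u/4.38-.4,160+v/4.38-.4)
e0=ray(t,*f(608,90),.105);e1=ray(t,*f(643,243),.105);print(e0,e1,np.linalg.norm(e0-e1),(e0+e1)/2,np.degrees(np.arctan2(*(e0-e1)[[1,0]])))
C=[ray(t,*f(u,v),.048) for u,v in ((465,65),(682,28),(747,318),(527,360))];C=np.array(C);print(C,C.mean(0))
for i in range(4): d=C[i]-C[(i+1)%4]; print(np.linalg.norm(d),np.degrees(np.arctan2(d[1],d[0])))
s=st();T=R.from_quat(s['tcp_rot']).as_matrix();m=(e0+e1)/2;m=m.copy();m[2]=.24
print(T.T@(m-s['eef_pos'])*1e3,np.degrees(np.arctan2(T[1,1],T[0,1])))
E
```

```text
[ 0.587  -0.0891  0.105 ] [ 0.4947 -0.0989  0.105 ] 0.09279944265451619 [ 0.5408 -0.094   0.105 ] 6.062759942888571
[[ 0.6243 -0.0159  0.048 ]
 [ 0.6385 -0.1529  0.048 ]
 [ 0.4546 -0.1699  0.048 ]
 [ 0.4385 -0.0351  0.048 ]] [ 0.539  -0.0935  0.048 ]
0.13772459323788871 95.9407136816695
0.18474107512608856 5.277217019588299
0.13570621090249455 -83.21683138800327
0.18672401811903871 -174.09188559572195
[ -39.469  -265.3608  -27.1503] 83.80748143795081
```

In the tool's units: -265 mm is -0.53, -175 mm is -0.35, -12 degrees is -0.0333.

Call:
{"api": "send_rows", "payload": {"rows": "0 0 -0.0083 -0.016 -0.11 -0.054 1;0 0 -0.0167 -0.034 -0.23 -0.054 1;0 0 -0.0278 -0.052 -0.35 -0.054 1;0 0 -0.0333 -0.078 -0.53 -0.054 1;0 0 -0.0333 -0.078 -0.53 -0.054 1;0 0 -0.0333 -0.078 -0.53 -0.054 1;0 0 -0.0333 -0.078 -0.53 -0.054 1;0 0 -0.0333 -0.078 -0.53 -0.054 1"}}

```text
time: 8.25
eef_pos: [0.5409, -0.0922, 0.2411]
tcp_rot: [-0.052, 0.999, 0.0, -0.0]
contact_force: [0.2, -0.3, 0.1]
opening: 0.997
finger_force: 0.0
```

```bash
python3 - <<'E'
from h import *
np.set_printoptions(precision=4,suppress=True)
a=shot('wrist','w3.png')
s=st();print(s['time'],s['eef_pos'],s['tcp_rot'],s['contact_force'])
c,q=np.cos(np.radians(6)),np.sin(np.radians(6))
for x,y,z in ((50,10,105),(50,-10,105),(-50,10,105),(-50,-10,105),(95,70,48),(95,-70,48),(-95,70,48),(-95,-70,48)):
  x/=1e3;y/=1e3;print(px(a,[.5405+c*x-q*y,-.094+q*x+c*y,z/1e3]).round(1))
E
```

```text
8.3 [ 0.5409 -0.0922  0.2412] [-0.0516  0.9987  0.0001 -0.0001] [-0.1155  0.2325 -1.0494]
[325.1 240.6]
[303.4 240.6]
[326.  130.6]
[301.6 130.6]
[376.  253.2]
[253.5 253.4]
[387.8  75.4]
[240.5  75.6]
```

View pics/w3.png

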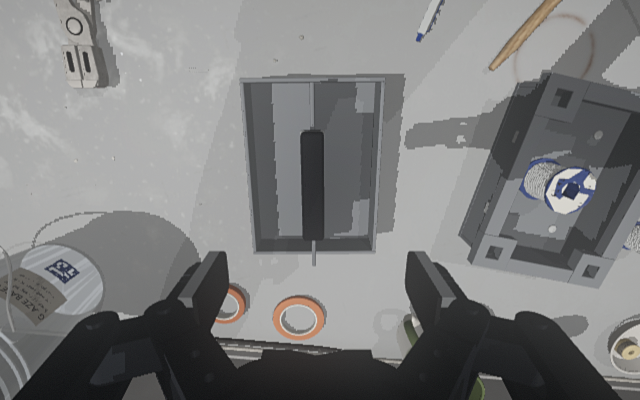

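The bar shows at x 302–324, y 130–241, within 2 px of the prediction. The tray centre is therefore (0.5405, -0.094), yaw +6°. Grip the bar.

In the tool's units: 145 mm is 0.29, 130 mm is 0.26.

Call:
{"api": "send_rows", "payload": {"rows": "0 0 0 0 -0.004 0.09 1;0 0 0 0 -0.004 0.18 1;0 0 0 0 -0.004 0.26 1;0 0 0 0 -0.004 0.288 1;0 0 0 0 -0.004 0.29 1;0 0 0 0 -0.004 0.29 -1;0 0 0 0 -0.004 0.29 -1;0 0 0 0 -0.004 0.29 -1", "grip_force": 90}}

```text
time: 9.3
eef_pos: [0.5418, -0.0957, 0.0975]
tcp_rot: [-0.051, 0.999, -0.0, 0.001]
contact_force: [0.4, -0.0, -0.3]
opening: 0.373
finger_force: 0.0
```

Call:
{"api": "send_rows", "payload": {"rows": "0 0 0 0 0 0 -1;0 0 0 0 0 0 -1;0 0 0 0 0 0 -1;0 0 0 0 0 0 -1"}}

```text
time: 9.8
eef_pos: [0.5417, -0.0958, 0.0973]
tcp_rot: [-0.051, 0.999, -0.0, 0.001]
contact_force: [-1.1, -0.9, 4.3]
opening: 0.22
finger_force: 89.0
```

```bash
python3 - <<'E'
from h import *
s=st();print(s['time'],s['eef_pos'],s['tcp_rot'],s['contact_force'],s['opening'],s['finger_force'],s['wrist_torque'])
E
```

```text
9.8 [ 0.54171316 -0.09580361  0.09731242] [-5.07262872e-02  9.98712334e-01 -4.07341788e-04  5.93773609e-04] [-1.11288807 -0.90573216  4.33995732] 0.21959276716320186 89.01670217514038 [ 0.00435029  0.16628958 -0.01807446]
```

In the tool's units: -110 mm is -0.22, -105 mm is -0.21.

Call:
{"api": "send_rows", "payload": {"rows": "0 0 0 0 0 -0.03 -1;0 0 0 0 0 -0.08 -1;0 0 0 0 0 -0.14 -1;0 0 0 0 0 -0.19 -1;0 0 0 0 0 -0.21 -1;0 0 0 0 0 -0.22 -1;0 0 0 0 0 -0.22 -1"}}

```text
time: 10.68
eef_pos: [0.5406, -0.0952, 0.2054]
tcp_rot: [-0.051, 0.999, 0.0, -0.001]
contact_force: [-0.3, -0.2, -4.1]
opening: 0.218
finger_force: 88.3
```

In the tool's units: 268 mm is 0.536, 262 mm is 0.524, 12 degrees is 0.0333.

Call:
{"api": "send_rows", "payload": {"rows": "0 0 0.0028 -0.002 0.04 0 -1;0 0 0.0083 -0.006 0.12 0 -1;0 0 0.0139 -0.012 0.21 0 -1;0 0 0.0222 -0.018 0.3 0 -1;0 0 0.0278 -0.024 0.39 0 -1;0 0 0.0306 -0.03 0.48 0 -1;0 0 0.0333 -0.032 0.524 0 -1;0 0 0.0333 -0.034 0.536 0 -1"}}

```text
time: 11.68
eef_pos: [0.53, 0.174, 0.2048]
tcp_rot: [0.053, 0.999, -0.0, -0.001]
contact_force: [-0.6, 0.2, -3.9]
opening: 0.219
finger_force: 88.6
```

In the tool's units: 20 mm is 0.04.

Call:
{"api": "send_rows", "payload": {"rows": "0 0 0 0 0 0 -1;0 0 0 0 0 0 -1;0 0 0 0 0 0.04 -1;0 0 0 0 0 0.04 -1;0 0 0 0 0 0.04 -1"}}

```text
time: 12.3
eef_pos: [0.5307, 0.1726, 0.1856]
tcp_rot: [0.054, 0.999, -0.0, -0.001]
contact_force: [-0.5, -0.4, -2.3]
opening: 0.222
finger_force: 88.4
```

```bash
python3 - <<'E'
from h import *
np.set_printoptions(precision=4,suppress=True)
a=shot('wrist','w4.png');b=shot('side','s4.png')
for i in range(3):
  s=st();print(s['time'],np.array(s['eef_pos']),R.from_quat(s['tcp_rot']).as_matrix(),np.array(s['contact_force']),s['opening'],np.array(s['wrist_torque'])); shot('top')
for n in ('upper_tray','solder_spool','lower_tray'):
  for d in ctrl.look_for(b,n)[:3] if n!='x' else []: W=w(b,d['position']); print(n,round(d['p'],2),W,px(b,W))
c=cv2.resize(b['color'][140:290,230:400,::-1],None,fx=4,fy=4,interpolation=2)
cw=a['color'][:,:,::-1]
cv2.imwrite('pics/c4.png',c[:600]);print(c.shape)
E
```

```text
12.4 [0.5312 0.1728 0.1866] [[-0.9942  0.108   0.0006]
 [ 0.108   0.9942  0.    ]
 [-0.0006  0.0001 -1.    ]] [ 0.3849  0.4425 -3.7327] 0.21978211087447747 [ 0.0241 -0.0467  0.0464]
12.45 [0.5313 0.1729 0.1868] [[-0.9942  0.1079  0.0009]
 [ 0.1079  0.9942  0.0001]
 [-0.0009  0.0002 -1.    ]] [-0.2886  0.573  -3.4977] 0.22088263101641087 [-0.0199 -0.0315  0.0313]
12.5 [0.5312 0.1729 0.1868] [[-0.9942  0.1078  0.001 ]
 [ 0.1078  0.9942  0.0001]
 [-0.001   0.0002 -1.    ]] [ 0.0634 -0.5074 -3.5518] 0.21785267320089097 [-0.0229 -0.0035 -0.0091]
upper_tray 0.84 [0.5305 0.1801 0.1332] [316.5676 193.7233]
solder_spool 0.72 [0.5913 0.333  0.0209] [291.247  258.7477]
solder_spool 0.42 [0.5297 0.179  0.0544] [316.8249 220.2224]
solder_spool 0.16 [0.533  0.2407 0.0362] [315.2955 236.3929]
lower_tray 0.62 [0.5282 0.2408 0.0376] [317.1122 235.9196]
(600, 680, 3)
```

View pics/c4.png

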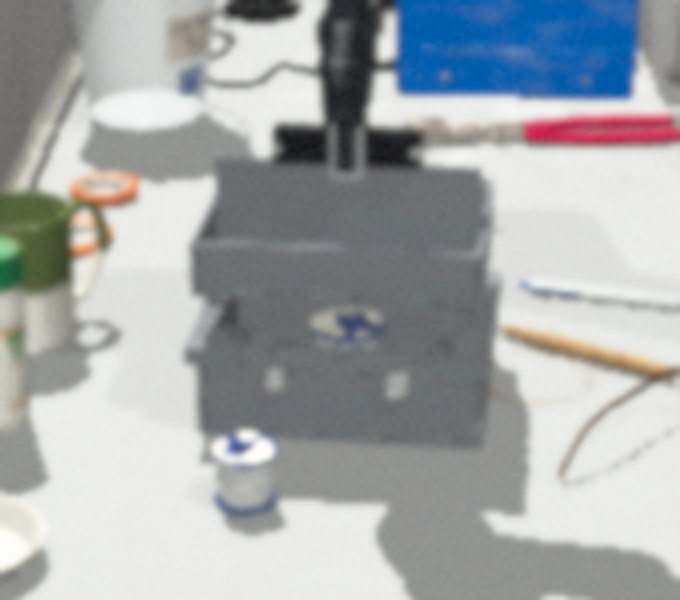

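View pics/w4.png

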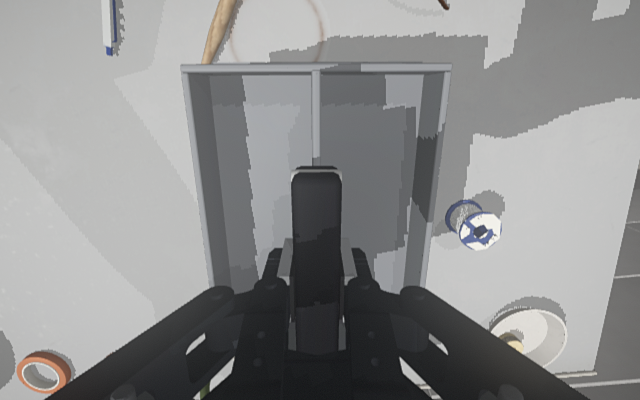

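The tray is held level over the frame and the large spool lies below it inside the lower tray. I'll lower gently now.

In the tool's units: 22 mm is 0.044, 20 mm is 0.04.

Call:
{"api": "send_rows", "payload": {"rows": "0 0 0 0 0 0.016 -1;0 0 0 0 0 0.03 -1;0 0 0 0 0 0.04 -1;0 0 0 0 0 0.044 -1;0 0 0 0 0 0.044 -1"}}

```text
time: 13.32
eef_pos: [0.5309, 0.1729, 0.1641]
tcp_rot: [0.054, 0.999, -0.0, -0.0]
contact_force: [0.5, 0.8, -3.8]
opening: 0.218
finger_force: 88.6
```

```bash
cat > r.py <<'E'
from h import *
np.set_printoptions(precision=4,suppress=True)
L=[]
for i in range(4): L.append(st()); shot('top')
m=lambda k:np.mean([s[k] for s in L],0)
T=R.from_quat(L[-1]['tcp_rot']).as_matrix()
print(L[-1]['time'],m('eef_pos'),'F',m('contact_force'),'Ftool',T.T@m('contact_force'),'M',m('wrist_torque'),'tilt',T[:2,2],'yaw',np.degrees(np.arctan2(T[1,1],T[0,1])))
E
python3 r.py
```

```text
13.475 [0.531  0.1729 0.1644] F [ 0.0233  0.095  -3.5737] Ftool [-0.0107  0.0963  3.5737] M [0.0169 0.009  0.01  ] tilt [0.0006 0.0001] yaw 83.81066131404206
```

In the tool's units: 3 mm is 0.006, 2 mm is 0.004.

Call:
{"api": "send_rows", "payload": {"rows": "0 0 0 0 0 0.002 -1;0 0 0 0 0 0.004 -1;0 0 0 0 0 0.006 -1;0 0 0 0 0 0.006 -1"}}

```text
time: 14.02
eef_pos: [0.5308, 0.1729, 0.1611]
tcp_rot: [0.054, 0.999, -0.0, -0.0]
contact_force: [-0.3, -1.1, -3.1]
opening: 0.217
finger_force: 88.6
```

In the tool's units: 1 mm is 0.002.

Call:
{"api": "send_rows", "payload": {"rows": "0 0 0 0 0 0.002 -1;0 0 0 0 0 0.002 -1"}}

```text
time: 14.28
eef_pos: [0.5309, 0.1729, 0.1602]
tcp_rot: [0.054, 0.999, -0.0, -0.0]
contact_force: [0.2, 0.2, -3.5]
opening: 0.221
finger_force: 88.6
```

```bash
python3 r.py
```

```text
14.425 [0.5309 0.1729 0.1603] F [ 0.3501  0.1616 -3.6816] Ftool [-0.3305  0.1984  3.6816] M [ 0.0123 -0.0095  0.0232] tilt [ 0. -0.] yaw 83.81059120020825
```

In the tool's units: 1 mm is 0.002.

Call:
{"api": "send_rows", "payload": {"rows": "0 0 0 0 0 0.002 -1;0 0 0 0 0 0.002 -1"}}

```text
time: 14.72
eef_pos: [0.5308, 0.1729, 0.1592]
tcp_rot: [0.054, 0.999, -0.0, -0.0]
contact_force: [-0.2, 0.4, -3.0]
opening: 0.217
finger_force: 88.7
```

In the tool's units: 1 mm is 0.002.

Call:
{"api": "send_rows", "payload": {"rows": "0 0 0 0 0 0.002 -1;0 0 0 0 0 0.002 -1"}}

```text
time: 14.98
eef_pos: [0.5308, 0.1729, 0.1582]
tcp_rot: [0.054, 0.999, -0.0, -0.0]
contact_force: [0.4, -0.2, -3.4]
opening: 0.219
finger_force: 88.6
```

```bash
python3 r.py
```

```text
15.125 [0.5309 0.1729 0.1583] F [ 0.1105  0.0147 -3.5689] Ftool [-0.108   0.0265  3.5689] M [-0.0062  0.0095 -0.0006] tilt [0.0001 0.    ] yaw 83.81332417978565
```

Call:
{"api": "send_rows", "payload": {"rows": "0 0 0 0 0 0.002 -1;0 0 0 0 0 0.002 -1"}}

```text
time: 15.42
eef_pos: [0.5308, 0.1729, 0.1572]
tcp_rot: [0.054, 0.999, -0.0, -0.0]
contact_force: [-0.1, -0.6, -3.7]
opening: 0.217
finger_force: 88.6
```

In the tool's units: 1 mm is 0.002.

Call:
{"api": "send_rows", "payload": {"rows": "0 0 0 0 0 0.002 -1;0 0 0 0 0 0.002 -1"}}

```text
time: 15.68
eef_pos: [0.5308, 0.1729, 0.1562]
tcp_rot: [0.054, 0.999, -0.0, -0.0]
contact_force: [-0.3, -0.4, -3.5]
opening: 0.221
finger_force: 88.6
```

```bash
python3 r.py
```

```text
15.825 [0.5309 0.1729 0.1563] F [-0.282  -0.186  -3.6067] Ftool [ 0.2606 -0.2154  3.6067] M [0.009  0.0044 0.0088] tilt [0.0001 0.    ] yaw 83.81277806933171
```

The lugs are about 4 mm below the frame's top with no reaction force, so they are in the sockets. Keep lowering.

In the tool's units: 3 mm is 0.006, 2 mm is 0.004.

Call:
{"api": "send_rows", "payload": {"rows": "0 0 0 0 0 0.002 -1;0 0 0 0 0 0.002 -1;0 0 0 0 0 0.004 -1;0 0 0 0 0 0.004 -1;0 0 0 0 0 0.006 -1;0 0 0 0 0 0.006 -1"}}

```text
time: 16.62
eef_pos: [0.5308, 0.1729, 0.1532]
tcp_rot: [0.054, 0.999, -0.0, -0.0]
contact_force: [0.5, -0.3, -3.8]
opening: 0.218
finger_force: 88.6
```

In the tool's units: 1 mm is 0.002.

Call:
{"api": "send_rows", "payload": {"rows": "0 0 0 0 0 0.002 -1;0 0 0 0 0 0.002 -1"}}

```text
time: 16.88
eef_pos: [0.5309, 0.1729, 0.1522]
tcp_rot: [0.054, 0.999, -0.0, -0.0]
contact_force: [0.3, 0.7, -3.5]
opening: 0.218
finger_force: 88.7
```

```bash
python3 r.py
```

```text
17.025 [0.5309 0.1729 0.1523] F [ 0.003   0.1115 -3.7581] Ftool [0.0096 0.1111 3.7581] M [-0.0303 -0.0048  0.0225] tilt [0.0001 0.    ] yaw 83.8111676557178
```

In the tool's units: 1 mm is 0.002, 0.5 mm is 0.001.

Call:
{"api": "send_rows", "payload": {"rows": "0 0 0 0 0 0.001 -1;0 0 0 0 0 0.002 -1;0 0 0 0 0 0.002 -1"}}

```text
time: 17.45
eef_pos: [0.5309, 0.1729, 0.1514]
tcp_rot: [0.054, 0.999, -0.0, 0.0]
contact_force: [-0.6, -0.5, -3.4]
opening: 0.222
finger_force: 88.8
```

In the tool's units: 0.5 mm is 0.001.

Call:
{"api": "send_rows", "payload": {"rows": "0 0 0 0 0 0.001 -1;0 0 0 0 0 0.001 -1"}}

```text
time: 17.7
eef_pos: [0.5309, 0.173, 0.1513]
tcp_rot: [0.054, 0.999, -0.0, -0.0]
contact_force: [-1.5, -0.3, 0.1]
opening: 0.221
finger_force: 89.1
```

```bash
python3 r.py
```

```text
17.85 [0.5309 0.1729 0.1513] F [-2.0004 -0.3217  0.8305] Ftool [ 1.9541 -0.5353 -0.8305] M [-0.0384  0.2828 -0.0311] tilt [0. 0.] yaw 83.81653981716192
```

The load transferred at TCP z 0.1513, where the origin is about 54 mm up, so the tray is seated. Now release and retreat.

In the tool's units: -110 mm is -0.22, -60 mm is -0.12.

Call:
{"api": "send_rows", "payload": {"rows": "0 0 0 0 0 0 0.4;0 0 0 0 0 0 0.4;0 0 0 0 0 0 0.4;0 0 0 0 0 0 0.4;0 0 0 0 0 -0.04 0.4;0 0 0 0 0 -0.12 0.4;0 0 0 0 0 -0.22 0.4;0 0 0 0 0 -0.22 0.4"}}

```text
time: 18.9
eef_pos: [0.5335, 0.1733, 0.2667]
tcp_rot: [0.054, 0.999, 0.001, 0.005]
contact_force: [-0.7, -0.5, 0.1]
opening: 0.7
finger_force: 0.0
```

```bash
python3 - <<'E'
from h import *
np.set_printoptions(precision=4,suppress=True)
a=shot('wrist','w5.png');b=shot('side');s=st();print(s['time'],s['eef_pos'],s['contact_force'],s['opening'])
for d in ctrl.look_for(b,'upper_tray'): print(d['p'],w(b,d['position']))
c,q=np.cos(np.radians(-6.1)),np.sin(np.radians(-6.1))
for z in (.159,.169):
  print([px(a,[.5305+c*x-q*y,.1735+q*x+c*y,z]).round(1) for x in (.05,-.05) for y in(.01,-.01)])
o=np.zeros((560,800,3),np.uint8);o[:400,:480]=a['color'][:,80:560,::-1]
o[:400,480:800]=cv2.resize(b['color'][160:260,275:355,::-1],(320,400),interpolation=2);cv2.imwrite('pics/f.png',o[:400])
E
```

```text
19.0 [0.5311 0.1729 0.2613] [-0.4581 -0.2505 -0.9404] 0.6987480647226891
0.75 [0.5332 0.182  0.1002]
0.19 [0.7594 0.2377 0.0751]
[array([327.9, 252. ]), array([303.8, 252.1]), array([329.3, 130.3]), array([301.8, 130.3])]
[array([328.3, 258.3]), array([303.3, 258.3]), array([329.9, 132.1]), array([301.2, 132.2])]
```

View pics/f.png

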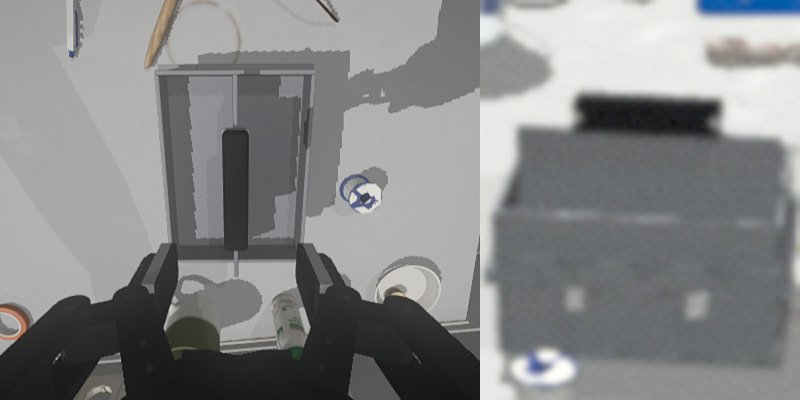

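The bar shows at columns 302–329, rows 128–251, which matches the prediction for a fully seated tray. In the side view the tray sits level and flush.

```bash
python3 -c "
from plant import ctrl
print(ctrl.sign_off())"
```

```text
the job is handed in; nothing more can be done
None
```

The job is handed in: the spool is in the lower tray, and the upper tray is stacked level on it with its lugs in the sockets and released, at about 19 s of the 67 s allowed; sign-off returned no verdict.

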